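Fit the tube block on the mixer's studs

TASK

Pick up the round orange tube block by its handle and fit it on the blue mixer: over the spindle, turned until its three holes find the three studs, and slid down until it lies flush on the drive plate; then let go of it. Keep it level, as its tubes are filled, do not force it (all contact forces on the mixer, jamming against the studs included, must stay below 80 N), and leave the other things where they stand.

Things in the scene. Friction and masses are not known exactly. Their poses are not given: they have to be found in the camera images.
- block_grip (a point): Centre of the black handle of the loose round orange tube block, on the block's axis, 62 mm above its flat underside; axes as the block's, z up. The handle stands on the block's top: 44 mm along x, 28 mm along y, from 24 to 84 mm above the underside. Grip it across the 28 mm, along y. Nine tube caps stand 10 mm above the disc at radius 60 mm.
- block: The same tube block, origin at the centre of its underside: a disc 144 mm across, 24 mm thick, 0.34 to 0.56 kg. Middle bore 17 mm wide, open below, 24 mm deep. Three round through-holes 12 mm wide at radius 38 mm, at 0, 120 and 240 degrees from its x. Starts flat on the table, within 1 rad of the world's x.
- mixer: Fixed blue bench mixer, 200 x 200 mm, origin at its underside's centre on the table, z up; white front panel to its -x. On top a dark drive plate (108 mm wide) with three brass studs at radius 38 mm, 120 degrees apart: 8 mm wide, 10 mm high, top 2 mm tapering to 5 mm. One stud lies within 0.75 rad of the mixer's +x; the angle is not measured: see or feel it. A brake keeps the plate from turning.
- seat (a point): Centre of the drive plate's upper face, 100 mm above the table, where the centre of the block's underside belongs. Axes as the housing's, so they do not show where the studs are. Here stands the steel spindle, 14 mm wide, 22 mm high, top 8 mm tapering to 6 mm. The block fits in three ways, 120 degrees apart; with its holes off the studs it rests 10 mm too high.
- red_bottle: Bystander: small bottle of red reagent, 42 mm across, 85 mm high, loose, origin at the centre of its underside.
- green_bottle: Bystander: small bottle of green reagent, 42 mm across, 85 mm high, loose, origin at the centre of its underside.
- marker: Bystander: marker pen lying flat, 120 x 14 x 14 mm, loose, origin at the centre of its underside.

How it is judged:
On the way:
1. the block has been carried, level, over or onto the spindle, not yet down on the plate (horizontal distance between block_grip and seat below 0.015 m and z of block_grip in the frame of seat above 0.067 m and angle between block_grip's own z axis and vertical below 0.3 rad), for 0.1 s.
At the end, for the whole second after the job is handed in: The block lies flush on the drive plate, on spindle and all three studs: its underside within 3 mm of the plate's face, its axis within 4 mm of the spindle's, tilted less than 0.035 rad, at rest and released (z of block_grip in the frame of seat between 0.059 and 0.065 m and horizontal distance between block_grip and seat below 0.004 m and angle between block_grip's own z axis and vertical below 0.035 rad and linear speed of block below 0.02 m/s and angular speed of block below 0.1 rad/s); the robot touches nothing.
It fails at once if something bears on the mixer with more than 80 N (contact force between mixer and anything else above 80 N).
It fails at once if the block is tilted more than 0.35 rad (angle between block_grip's own z axis and vertical above 0.35 rad).
It fails at once if a bystander (bottle or marker) is moved more than 30 mm (distance of any of red_bottle, green_bottle, marker from where it was at the start of the episode above 0.03 m).
It also fails if it takes over 61 s, if anything falls off the work surface, if the arm or the gripper's body presses on something with over 40 N, if the wrist force passes 120 N, or if a joint passes its speed limit or range.

ROBOT

A 6-joint arm with a two-finger parallel gripper is mounted at the origin on the work surface. World frame = base frame: x ahead of the robot, y to its left, z up, the work surface at z = 0. Lengths are in m, angles in rad, forces in N, time in s.
With the tool pointing down it reaches from about 0.375 to 0.9 m from the base axis. Payload 3.1 kg.
Tool frame: the origin (TCP) lies midway between the tips of the shut fingers; the grasp point (between the pads) lies 19 mm behind it; x points along the fingers, y is the direction in which the jaws open and shut, and the axes are right-handed (so a half turn about x gives the same grasp; the last joint's range is limited). The gripper opens to 85 mm and grips with 20 to 120 N. Pads are 22 mm wide; open, the fingers measure 114 mm over their backs; the gripper's body (76 mm by 85 mm) begins 54 mm behind the grasp point. The pads swing forward as they close: fully open they stand 13 mm farther back than shut.
Start: joints at [-1.484, 0.527, 1.433, -0, 1.181, -0.178], TCP at [0.164, -0.603, 0.231] pointing down, gripper open.
Joint ranges: [-3.08, 3.08], [-0.75, 2.2], [0.22, 2.44], [-1.43, 4.57], [0, 2.65], [-2.85, 2.85]. Speed limits (rad/s): [2.79, 2.79, 3.14, 3.14, 3.14, 3.14].

INTERFACE

Orientations are given as a unit quaternion [x, y, z, w].
In Python, from station import manip gives the robot as it stands.
- The arm moves only by the tool carry_out, never from a script. Its argument "commands" is a list that holds one entry, the list of rows, each a list of 7 numbers: the shift along the tool's x, y, z in units of 25 mm (1.0 is 25 mm), then the turn, a rotation vector about the tool's x, y, z in units of 5 degrees (1.0 is 5 degrees), then the finger opening in mm, from 0 to 85.4. A call has exactly 5 rows; each row is the pose to reach, as a shift and turn from the pose commanded when the call began, along the tool's axes at that moment; what a row does not reach only later rows make up. A row lasts 1/10 s, in which the tool goes at most 50 mm and 8.59 degrees, less where a joint would pass 70% of its speed; a pose out of reach is approached as far as the arm can. A call with a gripper value outside its range is refused whole. The fingers move at their own pace and stop on an object; "force" is the grip in N (left out, the last holds). Time passes only in rows, so rows that repeat a pose let the fingers close, or fill a call up. It gives the time, the measured TCP pose, the force and the opening at its end, in the units of the state.
- manip.sense(): the state, without advancing time (a new reading comes with each control period).
- manip.snapshot(name): name is "scene" or "top" or "wrist"; returns a dict with "image" (384x512x3 uint8, red, green, blue), "fx", "fy", "cx", "cy" (pixels), "rvec" (rotation vector, rad) and "tvec" (3), from world to camera coordinates, as OpenCV has them. Camera axes: x right, y down, z forward; pixel columns grow to the right and rows downward; lengths in m; the calibration is good to about 2 mm. A picture is of the moment at which its call begins. There is no depth.
- manip.sign_off(): hands the job in, once; it reports no verdict.
The state is a dict: "t": time; "q": joint angles; "qd": joint speeds; "tau": joint torques, N m; "tcp_pos": TCP position; "tool_rot": TCP orientation; "force": force on the tool from outside, world axes, zero at the start; "ft_torque": the same for the moment, N m; "finger_gap": opening from 0.0 (shut) to 1.0 (fully open).
Only numpy, scipy, OpenCV 4.12 (cv2) and the standard library are available. Lean on these libraries where they do the work, as an engineer would, in place of code of your own. Each camera call takes 0.05 s, during which the arm holds its last target.

## Working session

There is one attempt and no reset: what is moved stays moved. The work goes in short steps, Python scripts to look and compute and a tool call to move; the robot and the scene stay as the last step left them, time stands still between calls to the robot, and variables do not carry over. Pictures are saved under pics/ and viewed, and the job is handed in when it is done.

Besides the shell and the picture viewer there is one more tool, called after "Emit:" as name([rows], argument=value, ...), one row to a line, values as JSON. carry_out: Moves the arm, as the interface text tells. Its arguments: {"type":"object","properties":{"commands":{"type":"array"},"force":{"type":"number"}},"required":["commands"]}

```bash
mkdir -p pics; ls
python3 - <<'E'
from station import manip
import cv2
s=manip.sense()
for k,v in s.items(): print(k,v)
for n in ["scene","top","wrist"]:
    d=manip.snapshot(n)
    cv2.imwrite(f"pics/{n}0.png",d["image"][:,:,::-1])
    print(n,{k:v for k,v in d.items() if k!="image"})
E
```

```text
pics
t 0.0
q [-1.48450586e+00  5.28483164e-01  1.43393998e+00  2.69310367e-05
  1.18139788e+00 -1.78495476e-01]
qd [-0.00082826  0.00111727 -0.00037262 -0.00103208  0.00019551 -0.00297085]
tau [-4.94553242e-04 -4.42356992e+01 -1.78024596e+01 -1.54453073e-04
  8.41315807e-03  1.49485612e-05]
tcp_pos [ 0.16353818 -0.60246289  0.2303112 ]
tool_rot [ 0.70096393  0.09412568 -0.70087372  0.09255247]
force [-0.42446942 -0.5976208   0.57554401]
ft_torque [0.00865817 0.0143212  0.01914847]
finger_gap 1.0029923398047276
scene {'fx': 454.0235112317562, 'fy': 454.0235112317562, 'cx': 258.03617360616795, 'cy': 191.1608822172292, 'rvec': array([ 0.98749112,  2.54046283, -0.91429701]), 'tvec': array([ 0.40307817, -0.21731782,  1.26212787])}
top {'fx': 419.4086823516845, 'fy': 419.4086823516845, 'cx': 258.61952075008963, 'cy': 192.2544461048484, 'rvec': array([ 2.20330521, -2.14641416,  0.0923294 ]), 'tvec': array([-0.02798273,  0.56376004,  0.91450252])}
wrist {'fx': 333.7723083175631, 'fy': 333.7723083175631, 'cx': 255.73502156379251, 'cy': 190.46003048353498, 'rvec': array([-2.28944433,  1.75205629,  0.27790027]), 'tvec': array([-0.62385021, -0.03872914,  0.38044999])}
```

View pics/scene0.png

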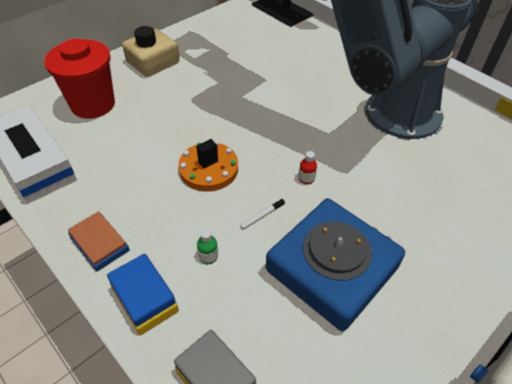

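View pics/top0.png

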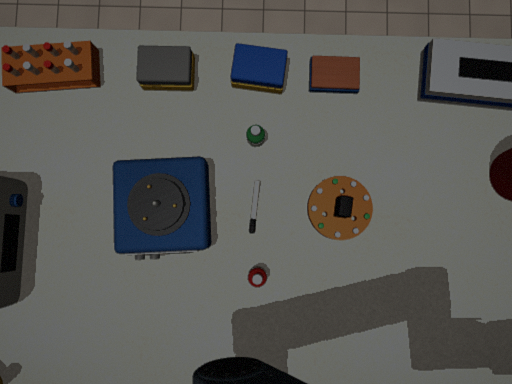

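View pics/wrist0.png

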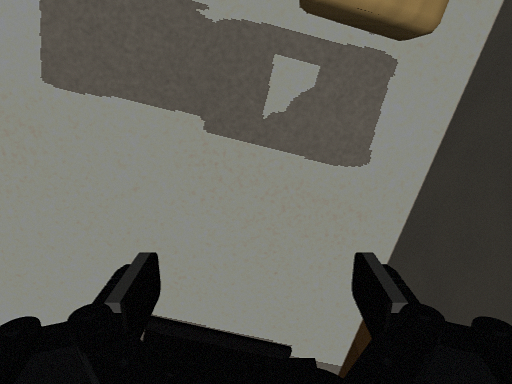

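The top view shows the mixer at about (162,205) with its spindle near (157,203), and the block at about (340,208) with its handle near (344,206). The red bottle is at (257,277), the green one at (256,134) and the marker at (255,207). Next I enlarge the block and the mixer.

```bash
cat > h.py <<'E'
import numpy as np, cv2
from station import manip
from scipy.spatial.transform import Rotation as R
def cam(d):
    K=np.array([[d["fx"],0,d["cx"]],[0,d["fy"],d["cy"]],[0,0,1]]); return K,cv2.Rodrigues(d["rvec"])[0],np.array(d["tvec"])
def unproj(d,px,z):
    K,Rm,t=cam(d); px=np.atleast_2d(px).astype(float)
    r=np.linalg.inv(K)@np.c_[px,np.ones(len(px))].T; r=(Rm.T@r).T; c=-Rm.T@t
    return c+r*((z-c[2])/r[:,2])[:,None]
def proj(d,P):
    K,Rm,t=cam(d); return cv2.projectPoints(np.atleast_2d(P).astype(float),d["rvec"],t,K,None)[0][:,0]
def crop(d,name,x0,y0,w,h,s):
    c=cv2.resize(d["image"][y0:y0+h,x0:x0+w,::-1],None,fx=s,fy=s,interpolation=cv2.INTER_CUBIC); cv2.imwrite("pics/"+name,c)
E
python3 - <<'E'
from h import *
import pickle
d=manip.snapshot("top"); pickle.dump(d,open("top.pkl","wb"))
crop(d,"top_block.png",300,168,80,76,8); crop(d,"top_mix.png",106,150,110,114,5)
g=unproj(d,[[345,206]],0.084);print("handle top",g)
print("disc c",unproj(d,[[340,208]],0.024)); print("spindle",unproj(d,[[157,203]],0.122)); 
print("bot",unproj(d,[[257,279],[256,131],[255,207]],0.0))
s=manip.sense();print(R.from_quat(s["tool_rot"]).as_matrix().round(3))
d=manip.snapshot("scene"); pickle.dump(d,open("scene.pkl","wb")); crop(d,"sc_block.png",170,130,80,70,8); crop(d,"sc_mix.png",260,195,150,130,5)
E
```

```text
handle top [[ 0.53495196 -0.19478079  0.084     ]]
disc c [[ 0.5338184  -0.19582271  0.024     ]]
spindle [[0.52883168 0.18928791 0.122     ]]
bot [[ 0.36985238 -0.01462833  0.        ]
 [ 0.70946928 -0.00327054  0.        ]
 [ 0.53235077 -0.0057235   0.        ]]
[[-0.     0.262 -0.965]
 [ 0.001 -0.965 -0.262]
 [-1.    -0.001 -0.   ]]
```

View pics/top_block.png

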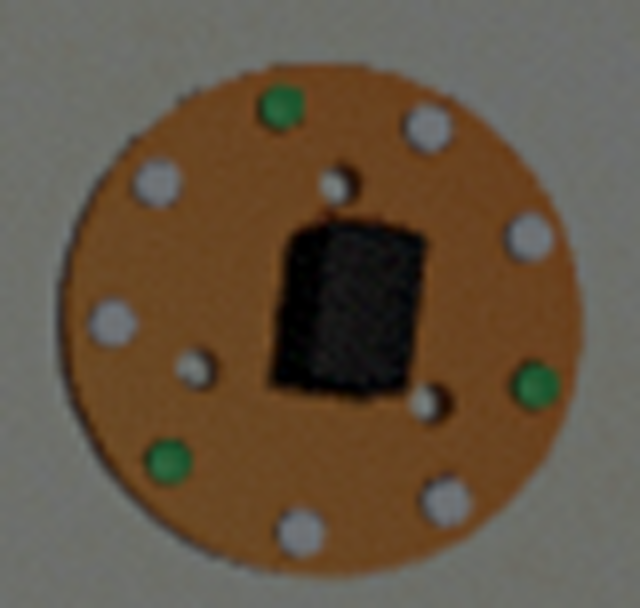

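View pics/top_mix.png

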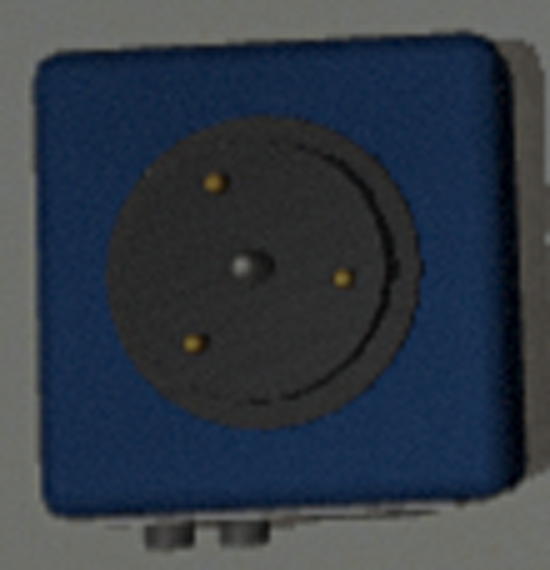

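View pics/sc_block.png

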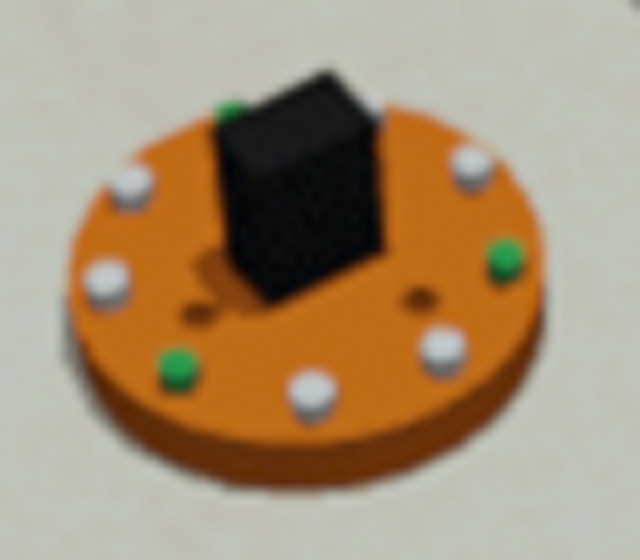

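View pics/sc_mix.png

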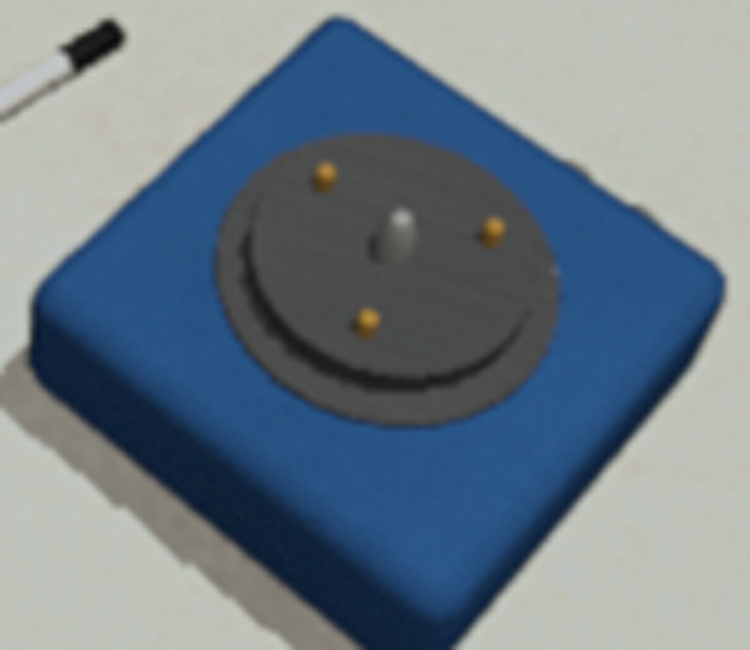

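The caps, holes, studs and spindle tip are clear in both views. I fit the block and plate poses from each camera separately.

```bash
cat > fit.py <<'E'
from h import *
import pickle
from scipy.optimize import least_squares
def full(c,x0,y0,s): return (np.array(c)+.5)/s-.5+np.array([x0,y0])
def pts(r,z,n,a0): a=np.radians(a0+360/n*np.arange(n)); return np.c_[r*np.cos(a),r*np.sin(a),np.full(n,z)]
def fitplanar(d,groups,p0,zbase=0):
    # groups: list of (model pts, pixels); p=(x,y,yaw)
    def f(p):
        M=R.from_euler('z',p[2]).as_matrix(); return np.concatenate([(proj(d,m@M.T+[p[0],p[1],zbase])-px).ravel() for m,px in groups])
    s=least_squares(f,p0,loss='soft_l1'); return s.x,np.sqrt(np.mean(f(s.x)**2))
E
python3 - <<'E'
from fit import *
t=pickle.load(open("top.pkl","rb")); s=pickle.load(open("scene.pkl","rb"))
caps=full([(282,107),(429,129),(530,237),(535,385),(446,500),(301,532),(169,461),(113,323),(158,183)],300,168,8)
holes=full([(340,186),(196,369),(432,403)],300,168,8)
def order(px,d,z,c):
    P=unproj(d,px,z); a=np.arctan2(P[:,1]-c[1],P[:,0]-c[0]); return a
# yaw estimate
for nm,d,cp,c0 in [("top",t,caps,(0.534,-0.196))]:
    P=unproj(d,cp,0.034); print("caps",P[:,:2].mean(0),np.linalg.norm(P[:,:2]-P[:,:2].mean(0),axis=1).round(4)); c=P[:,:2].mean(0)
    a=np.degrees(np.arctan2(*(P[:,:2]-c).T[::-1])); print(np.sort(a%360).round(1),"mod40",(a%40).round(1))
    H=unproj(d,holes,0.024)[:,:2]; print("holes",H,np.linalg.norm(H-c,axis=1),np.degrees(np.arctan2(*(H-c).T[::-1]))%120)
    print(H.mean(0))
sc=full([(131,184),(108,280),(179,367),(312,391),(442,349),(505,258),(471,166)],170,130,8)
P=unproj(s,sc,0.032)[:,:2]
f=least_squares(lambda p:np.linalg.norm(P-p[:2],axis=1)-0.06,[0.53,-0.19]); print("scene caps c",f.x,np.abs(f.fun).max()); a=np.degrees(np.arctan2(*(P-f.x).T[::-1])); print((a%40).round(1))
# mixer
for nm,d,st,sp in [("top",t,full([(214,182),(344,277),(194,343)],106,150,5),full([(242,266)],106,150,5)),("scene",s,full([(325,176),(493,230),(368,320)],260,195,5),full([(402,217)],260,195,5))]:
    S=unproj(d,st,0.108)[:,:2]; c=S.mean(0); print(nm,"studs c",c,np.linalg.norm(S-c,axis=1),np.degrees(np.arctan2(*(S-c).T[::-1]))%120, "spindle tip",unproj(d,sp,0.121)[0,:2])
E
```

```text
caps [ 0.53514714 -0.1954708 ] [0.0596 0.0595 0.0601 0.0594 0.0593 0.0598 0.0598 0.0597 0.0597]
[ 13.2  53.1  93.1 133.1 173.1 213.3 253.1 293.1 332.8] mod40 [13.2 12.8 13.1 13.1 13.3 13.1 13.1 13.1 13.1]
holes [[ 0.57248486 -0.20008661]
 [ 0.52019424 -0.16041397]
 [ 0.51244917 -0.2262279 ]] [0.03762194 0.03811261 0.03822561] [112.95266465 113.09984554 113.57361078]
[ 0.53504276 -0.19557616]
scene caps c [ 0.53477548 -0.19462136] 0.0011452958058169455
[13.3 12.7 13.8 13.1 12.8 12.5 12.1]
top studs c [0.52948609 0.19531194] [0.03825694 0.03831292 0.03809425] [25.80850138 25.47922002 25.57082488] spindle tip [0.52913179 0.19557073]
scene studs c [0.52930798 0.19707367] [0.03765601 0.03793093 0.03732887] [26.00070837 25.18771461 25.22727977] spindle tip [0.52744781 0.19615333]
```

Both cameras agree to within 2 mm. The block is at (0.535,-0.195) with yaw −6.9°, and the plate is at (0.529,0.196) with a stud at 25.6°. The radii match 60 mm and 38 mm. Now I move over the block.

Emit:
carry_out([
  [[0, -1, -1.6, 0, 0, 0, 85], [0, -2, -3.2, 0, 0, 0, 85], [0, -3, -4.8, 0, 0, 0, 85], [0, -4, -6.4, 0, 0, 0, 85], [0, -5, -8, 0, 0, 0, 85]],
], force=40)

```text
t: 0.75
tcp_pos: [0.3249, -0.4287, 0.2313]
tool_rot: [0.701, 0.093, -0.701, 0.093]
force: [1.0, -0.6, 0.2]
finger_gap: 0.998
```

Emit:
carry_out([
  [[0, -1, -1.6, 0, 0, 0, 85], [0, -2, -3.2, 0, 0, 0, 85], [0, -3, -4.8, 0, 0, 0, 85], [0, -4, -6.4, 0, 0, 0, 85], [0, -5, -8, 0, 0, 0, 85]],
])

```text
t: 1.25
tcp_pos: [0.4853, -0.2557, 0.2314]
tool_rot: [0.701, 0.093, -0.701, 0.093]
force: [0.8, -0.6, 0.6]
finger_gap: 0.997
```

Emit:
carry_out([
  [[0, -1, -1.4, 1, 0, 0, 85], [0, -1.8, -2.6, 2.5, 0, 0, 85], [0, -1.82, -2.6, 4, 0, 0, 85], [0, -1.82, -2.6, 4.42, 0, 0, 85], [0, -1.82, -2.6, 4.42, 0, 0, 85]],
])

```text
t: 1.75
tcp_pos: [0.5352, -0.1957, 0.2312]
tool_rot: [-0.706, 0.042, 0.706, 0.042]
force: [0.4, -0.5, -0.0]
finger_gap: 0.997
```

```bash
cat >> h.py <<'E'
def state():
    s=manip.sense(); M=R.from_quat(s["tool_rot"]).as_matrix()
    print("t",round(s["t"],2),"tcp",s["tcp_pos"].round(4) if hasattr(s["tcp_pos"],"round") else s["tcp_pos"],"yaw_y",np.degrees(np.arctan2(M[1,1],M[0,1])).round(2),"x",M[:,0].round(4),"F",np.round(s["force"],2),"T",np.round(s["ft_torque"],3),"gap",s["finger_gap"])
    return s,M
def delta(target,yawy=None):
    s,M=state(); d=M.T@(np.array(target)-s["tcp_pos"])/0.025
    # desired rotation: x down, y at yawy
    a=np.radians(yawy); Y=np.array([np.cos(a),np.sin(a),0]); X=np.array([0,0,-1.]); D=np.c_[X,Y,np.cross(X,Y)]
    rv=np.degrees(R.from_matrix(M.T@D).as_rotvec())/5
    print("shift units",d.round(3),"turn units",rv.round(3))
E
python3 - <<'E'
from h import *
delta([0.535,-0.195,0.12],-96.9)
d=manip.snapshot("wrist"); cv2.imwrite("pics/w1.png",d["image"][:,:,::-1])
E
```

```text
t 1.75 tcp [ 0.5352 -0.1957  0.2312] yaw_y -96.86 x [-3.e-04  1.e-04 -1.e+00] F [ 0.44 -0.54 -0.05] T [-0.037 -0.009  0.031] gap 0.9966975302814646
shift units [ 4.447 -0.027  0.011] turn units [0.009 0.003 0.001]
```

View pics/w1.png

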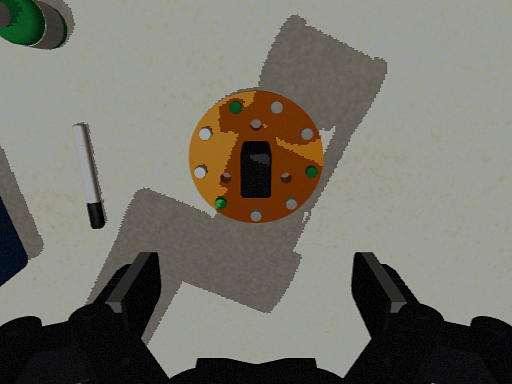

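In the wrist view the handle (256,170) is upright and midway between the fingers at columns 150 and 360, and there is nothing beside it. I descend and grip.

Emit:
carry_out([
  [[1.4, 0, 0, 0, 0, 0, 85], [2.8, 0, 0, 0, 0, 0, 85], [4, 0, 0, 0, 0, 0, 85], [5, 0, 0, 0, 0, 0, 85], [5.6, 0, 0, 0, 0, 0, 85]],
])

```text
t: 2.3
tcp_pos: [0.5338, -0.1962, 0.0892]
tool_rot: [-0.705, 0.042, 0.707, 0.043]
force: [0.4, -1.2, 0.4]
finger_gap: 0.989
```

Emit:
carry_out([
  [[0.6, 0, 0, 0, 0, 0, 85], [1.2, 0, 0, 0, 0, 0, 85], [1.8, 0, 0, 0, 0, 0, 85], [1.84, 0, 0, 0, 0, 0, 85], [1.84, 0, 0, 0, 0, 0, 85]],
])

```text
t: 2.8
tcp_pos: [0.5349, -0.1966, 0.0452]
tool_rot: [-0.706, 0.043, 0.706, 0.043]
force: [0.0, 0.2, 0.9]
finger_gap: 0.997
```

Run:
```python
from h import *
delta([0.535,-0.195,0.045],-96.9)
d=manip.snapshot("wrist"); cv2.imwrite("pics/w2.png",d["image"][:,:,::-1])
```

```text
t 2.8 tcp [ 0.5349 -0.1966  0.0452] yaw_y -96.94 x [-5.e-04  3.e-04 -1.e+00] F [0.04 0.16 0.86] T [-0.047 -0.012 -0.008] gap 0.9972308735844645
shift units [ 0.008 -0.064  0.002] turn units [-0.008  0.006  0.003]
```

View pics/w2.png

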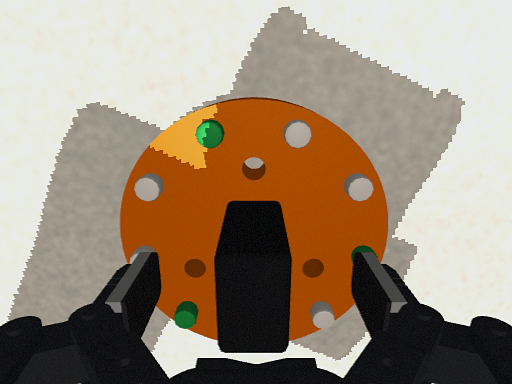

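The handle stands between the pads and the fingers are clear above the caps. I close with a small y correction.

Emit:
carry_out([
  [[0, -0.05, 0, 0, 0, 0, 60], [0, -0.05, 0, 0, 0, 0, 40], [0, -0.05, 0, 0, 0, 0, 30], [0, -0.05, 0, 0, 0, 0, 20], [0, -0.05, 0, 0, 0, 0, 15]],
], force=60)

```text
t: 3.35
tcp_pos: [0.5355, -0.1955, 0.0458]
tool_rot: [0.706, -0.043, -0.706, -0.042]
force: [-0.3, -1.3, 3.6]
finger_gap: 0.318
```

Emit:
carry_out([
  [[0, 0, 0, 0, 0, 0, 15], [0, 0, 0, 0, 0, 0, 10], [0, 0, 0, 0, 0, 0, 10], [0, 0, 0, 0, 0, 0, 10], [0, 0, 0, 0, 0, 0, 10]],
], force=60)

```text
t: 3.85
tcp_pos: [0.5355, -0.1955, 0.0458]
tool_rot: [0.706, -0.043, -0.706, -0.042]
force: [-1.3, -1.6, 5.7]
finger_gap: 0.32
```

Run:
```python
from h import *
delta([0.535,-0.195,0.045],-96.9)
```

```text
t 3.85 tcp [ 0.5355 -0.1955  0.0458] yaw_y -96.91 x [ 8.e-04 -8.e-04 -1.e+00] F [-1.27 -1.62  5.75] T [-0.183  0.122  0.027] gap 0.31975686736060527
shift units [ 0.034 -0.016  0.022] turn units [-0.002 -0.01  -0.008]
```

The opening is 27 mm, so the handle is gripped. I lift.

Emit:
carry_out([
  [[-0.2, 0, 0, 0, 0, 0, 10], [-0.5, 0, 0, 0, 0, 0, 10], [-1, 0, 0, 0, 0, 0, 10], [-1.6, 0, 0, 0, 0, 0, 10], [-2.2, 0, 0, 0, 0, 0, 10]],
], force=80)

```text
t: 4.35
tcp_pos: [0.5348, -0.1946, 0.101]
tool_rot: [-0.706, 0.042, 0.706, 0.043]
force: [1.0, 0.3, -4.4]
finger_gap: 0.319
```

Emit:
carry_out([
  [[-0.8, 0, 0, 0, 0, 0, 10], [-1.6, 0, 0, 0, 0, 0, 10], [-2.4, 0, 0, 0, 0, 0, 10], [-3.2, 0, 0, 0, 0, 0, 10], [-3.8, 0, 0, 0, 0, 0, 10]],
])

```text
t: 4.85
tcp_pos: [0.535, -0.1947, 0.197]
tool_rot: [0.706, -0.043, -0.706, -0.043]
force: [0.9, -0.7, -5.8]
finger_gap: 0.319
```

Run:
```python
from h import *
delta([0.5292,0.196,0.196],-64.4)
d=manip.snapshot("scene"); crop(d,"s3.png",150,60,200,150,4)
```

```text
t 4.85 tcp [ 0.535  -0.1947  0.197 ] yaw_y -96.92 x [ 7.e-04 -2.e-04 -1.e+00] F [ 0.85 -0.7  -5.81] T [ 0.032  0.003 -0.045] gap 0.31939673413598535
shift units [  0.036 -15.486   2.115] turn units [-6.505e+00 -8.000e-03 -3.000e-03]
```

View pics/s3.png

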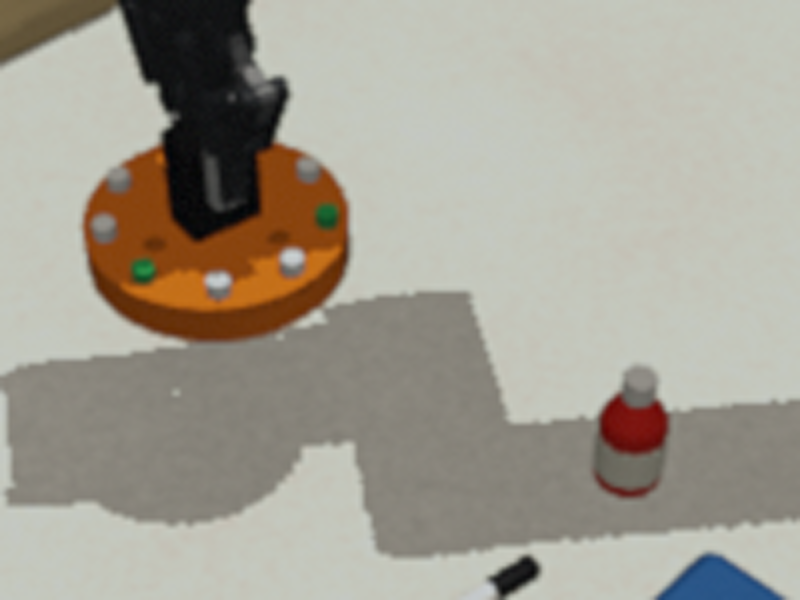

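The block is held level at (215,230) in the crop. I carry it over the bottles to the mixer.

Emit:
carry_out([
  [[0, -0.5, 0, 0, 0, 0, 10], [0, -1.5, 0.2, 0, 0, 0, 10], [0, -2.8, 0.4, 0, 0, 0, 10], [0, -4.2, 0.6, 0, 0, 0, 10], [0, -5.6, 0.8, 0, 0, 0, 10]],
])

```text
t: 5.4
tcp_pos: [0.5306, -0.0511, 0.194]
tool_rot: [-0.705, 0.042, 0.707, 0.044]
force: [0.7, 0.4, -5.4]
finger_gap: 0.316
```

Emit:
carry_out([
  [[0, -1.4, 0.2, 0, 0, 0, 10], [0, -2.8, 0.4, 0, 0, 0, 10], [0, -4.2, 0.6, 0, 0, 0, 10], [0, -5.6, 0.7, 0, 0, 0, 10], [0, -7, 0.9, 0, 0, 0, 10]],
])

```text
t: 5.9
tcp_pos: [0.5294, 0.1251, 0.1941]
tool_rot: [-0.705, 0.043, 0.707, 0.043]
force: [0.7, -0.3, -5.6]
finger_gap: 0.32
```

Emit:
carry_out([
  [[0, -1.2, 0.1, -0.8, 0, 0, 10], [0, -2, 0.3, -2.2, 0, 0, 10], [0, -2.6, 0.4, -3.8, 0, 0, 10], [0, -2.8, 0.4, -5.4, 0, 0, 10], [0, -2.88, 0.41, -6.5, 0, 0, 10]],
])

```text
t: 6.4
tcp_pos: [0.5274, 0.1972, 0.1938]
tool_rot: [-0.688, -0.159, 0.69, -0.158]
force: [-0.4, -0.7, -4.8]
finger_gap: 0.32
```

Run:
```python
from h import *
import pickle
delta([0.5292,0.196,0.196],-64.4)
for n in ["top","scene","wrist"]:
    d=manip.snapshot(n); pickle.dump(d,open(n+"4.pkl","wb"))
    if n=="top": crop(d,"top4.png",80,120,150,150,4)
    elif n=="scene": crop(d,"scene4.png",230,130,200,150,4)
    else: cv2.imwrite("pics/wrist4.png",d["image"][:,:,::-1])
```

```text
t 6.4 tcp [0.5274 0.1972 0.1938] yaw_y -64.05 x [-3.8e-03  1.0e-04 -1.0e+00] F [-0.41 -0.71 -4.83] T [-0.047 -0.03  -0.012] gap 0.3197142545081255
shift units [-0.089  0.077 -0.043] turn units [0.069 0.039 0.021]
```

View pics/top4.png

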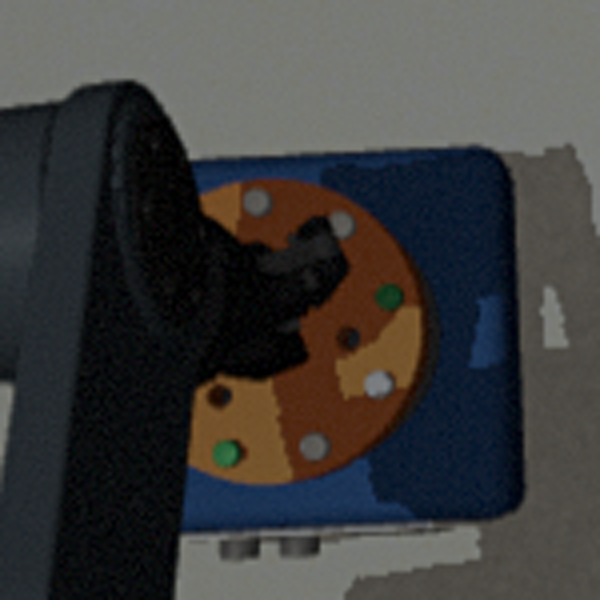

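View pics/scene4.png

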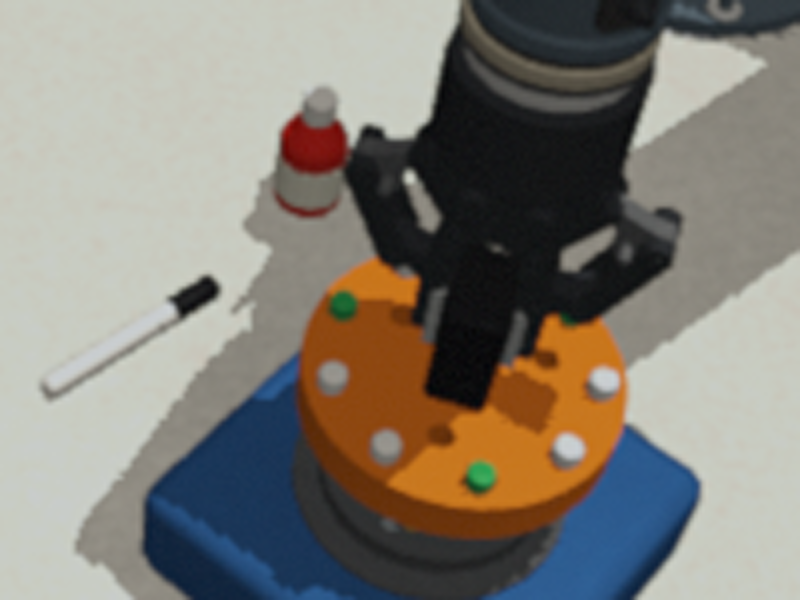

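View pics/wrist4.png

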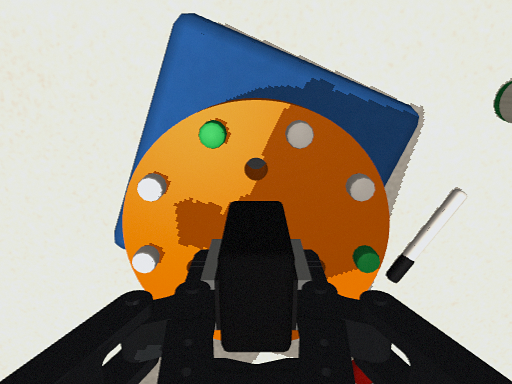

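The block is over the mixer and level, with the caps visible in both views. I let it settle, then measure the block in each camera at its present height.

Emit:
carry_out([
  [[0, 0, 0, 0, 0, 0, 10], [0, 0, 0, 0, 0, 0, 10], [0, 0, 0, 0, 0, 0, 10], [0, 0, 0, 0, 0, 0, 10], [0, 0, 0, 0, 0, 0, 10]],
])

```text
t: 7.05
tcp_pos: [0.5296, 0.1953, 0.1954]
tool_rot: [0.69, 0.156, -0.69, 0.156]
force: [-0.7, -0.6, -5.4]
finger_gap: 0.313
```

Run:
```python
from h import *
import pickle
for n in ["top","scene"]:
    d=manip.snapshot(n); pickle.dump(d,open(n+"5.pkl","wb"))
    if n=="top": crop(d,"top5.png",120,150,75,100,6)
    elif n=="scene": crop(d,"scene5.png",295,185,100,90,7)
delta([0.5292,0.196,0.196],-64.4)
```

```text
t 7.15 tcp [0.5296 0.1954 0.1954] yaw_y -64.45 x [ 1.e-04  0.e+00 -1.e+00] F [ 0.45 -0.07 -4.43] T [ 0.049  0.01  -0.013] gap 0.3185026748817913
shift units [-0.025 -0.029  0.003] turn units [-0.01  -0.001  0.   ]
```

View pics/top5.png

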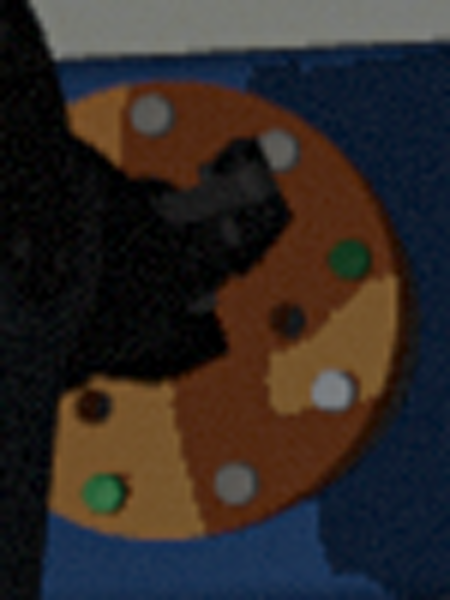

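View pics/scene5.png

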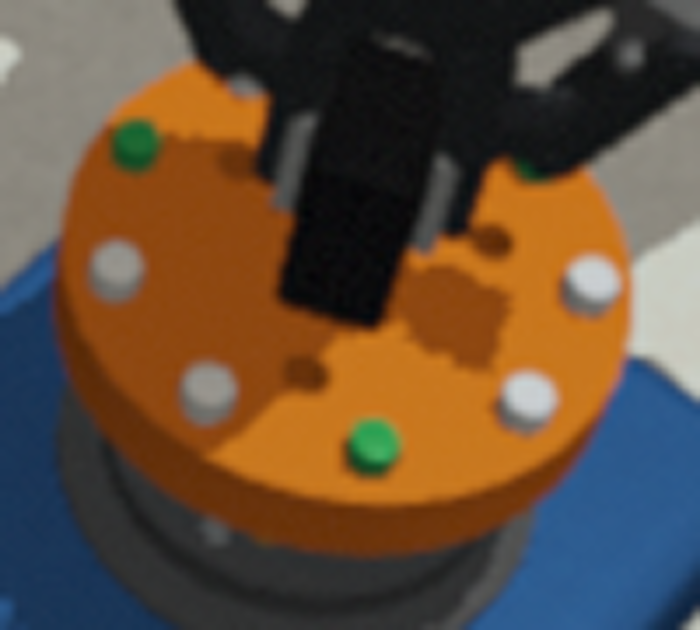

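Run:
```python
from fit import *
t=pickle.load(open("top5.pkl","rb")); s=pickle.load(open("scene5.pkl","rb"))
zb=0.1954-0.0458
for nm,d,cp,hp,dz in [("top",t,full([(152,115),(349,259),(333,390),(236,484),(104,493)],120,150,6),full([(288,320),(94,406)],120,150,6),.034),
  ("scene",s,full([(136,141),(117,265),(209,388),(373,443),(527,396),(592,281)],295,185,7),full([(306,374),(491,240),(238,160)],295,185,7),.032)]:
    P=unproj(d,cp,zb+dz)[:,:2]
    f=least_squares(lambda p:np.linalg.norm(P-p[:2],axis=1)-0.06,[0.53,0.19]); a=np.degrees(np.arctan2(*(P-f.x).T[::-1]))
    print(nm,f.x.round(4),np.abs(f.fun).max().round(4),(a%40).round(1))
    H=unproj(d,hp,zb+.024)[:,:2]; print(np.linalg.norm(H-f.x,axis=1).round(4),(np.degrees(np.arctan2(*(H-f.x).T[::-1]))%120).round(1))
    # full fit with radius known, 9-fold pattern
    def g(p): 
        A=np.radians(p[2]); k=np.round((np.arctan2(P[:,1]-p[1],P[:,0]-p[0])-A)/np.radians(40))
        return (np.c_[p[0]+.06*np.cos(A+k*np.radians(40)),p[1]+.06*np.sin(A+k*np.radians(40))]-P).ravel()
    q=least_squares(g,[*f.x,5.6]); print("fit",q.x.round(4),np.sqrt(np.mean(q.fun**2)).round(5))
```

```text
top [0.5293 0.1942] 0.0002 [5.3 5.6 5.8 5.7 6. ]
[0.0376 0.0381] [25.9 25. ]
fit [0.5293 0.1941 5.6477] 0.00017
scene [0.5289 0.1955] 0.0006 [6.3 5.5 5.8 5.3 5.8 5.5]
[0.0379 0.0385 0.0392] [25.7 26.5 24.7]
fit [0.5291 0.1955 5.7338] 0.00029
```

Relative to the mixer, both cameras put the block about 1.3 mm too far toward −y. The yaw matches (25.65° against 25.6°). I correct that and descend to just above the studs.

Emit:
carry_out([
  [[0.1, -0.05, -0.02, 0, 0, 0, 10], [0.4, -0.05, -0.02, 0, 0, 0, 10], [0.7, -0.05, -0.02, 0, 0, 0, 10], [0.9, -0.05, -0.02, 0, 0, 0, 10], [1.0, -0.05, -0.02, 0, 0, 0, 10]],
])

```text
t: 7.65
tcp_pos: [0.5288, 0.1967, 0.1692]
tool_rot: [-0.689, -0.157, 0.69, -0.156]
force: [0.1, -0.5, -4.8]
finger_gap: 0.315
```

Emit:
carry_out([
  [[0.1, 0, 0, 0, 0, 0, 10], [0.2, 0, 0, 0, 0, 0, 10], [0.3, 0, 0, 0, 0, 0, 10], [0.4, 0, 0, 0, 0, 0, 10], [0.44, 0, 0, 0, 0, 0, 10]],
])

```text
t: 8.15
tcp_pos: [0.5293, 0.1968, 0.1591]
tool_rot: [-0.689, -0.156, 0.69, -0.156]
force: [0.2, 0.0, -5.4]
finger_gap: 0.318
```

Run:
```python
from h import *
delta([0.5294,0.1967,0.1458],-64.4)
```

```text
t 8.15 tcp [0.5293 0.1968 0.1591] yaw_y -64.43 x [-3.e-04 -0.e+00 -1.e+00] F [ 0.2   0.01 -5.41] T [-0.06   0.005 -0.002] gap 0.31783600788601896
shift units [ 0.532  0.005 -0.   ] turn units [-0.006  0.003  0.001]
```

The spindle entered with no contact force. I continue down in small steps and watch the force.

Emit:
carry_out([
  [[0.05, 0, 0, 0, 0, 0, 10], [0.1, 0, 0, 0, 0, 0, 10], [0.15, 0, 0, 0, 0, 0, 10], [0.2, 0, 0, 0, 0, 0, 10], [0.24, 0, 0, 0, 0, 0, 10]],
])

```text
t: 8.65
tcp_pos: [0.5295, 0.1968, 0.1532]
tool_rot: [0.69, 0.157, -0.69, 0.157]
force: [0.1, -0.3, -4.4]
finger_gap: 0.323
```

Emit:
carry_out([
  [[0.04, 0, 0, 0, 0, 0, 10], [0.08, 0, 0, 0, 0, 0, 10], [0.12, 0, 0, 0, 0, 0, 10], [0.16, 0, 0, 0, 0, 0, 10], [0.2, 0, 0, 0, 0, 0, 10]],
])

```text
t: 9.15
tcp_pos: [0.5294, 0.1968, 0.1482]
tool_rot: [-0.69, -0.156, 0.69, -0.156]
force: [0.3, 0.2, -6.0]
finger_gap: 0.322
```

Emit:
carry_out([
  [[0.03, 0, 0, 0, 0, 0, 10], [0.05, 0, 0, 0, 0, 0, 10], [0.07, 0, 0, 0, 0, 0, 10], [0.09, 0, 0, 0, 0, 0, 10], [0.09, 0, 0, 0, 0, 0, 10]],
])

```text
t: 9.65
tcp_pos: [0.5294, 0.1968, 0.146]
tool_rot: [-0.69, -0.156, 0.69, -0.156]
force: [-0.8, -0.3, -5.8]
finger_gap: 0.318
```

Emit:
carry_out([
  [[0.01, 0, 0, 0, 0, 0, 10], [0.02, 0, 0, 0, 0, 0, 10], [0.03, 0, 0, 0, 0, 0, 10], [0.03, 0, 0, 0, 0, 0, 10], [0.03, 0, 0, 0, 0, 0, 10]],
])

```text
t: 10.15
tcp_pos: [0.5294, 0.1969, 0.1459]
tool_rot: [0.69, 0.157, -0.689, 0.157]
force: [-1.8, -1.1, 2.1]
finger_gap: 0.318
```

Contact came at the expected seated height (TCP 0.1459, the same as on the table + 0.1), with about 8 N on the plate. I release.

Emit:
carry_out([
  [[0, 0, 0, 0, 0, 0, 30], [0, 0, 0, 0, 0, 0, 38], [0, 0, 0, 0, 0, 0, 50], [0, 0, 0, 0, 0, 0, 60], [0, 0, 0, 0, 0, 0, 70]],
], force=20)

```text
t: 10.65
tcp_pos: [0.5296, 0.1969, 0.1453]
tool_rot: [0.69, 0.156, -0.689, 0.156]
force: [-0.7, 0.1, -0.5]
finger_gap: 0.815
```

Emit:
carry_out([
  [[0, 0, 0, 0, 0, 0, 75], [0, 0, 0, 0, 0, 0, 75], [-0.2, 0, 0, 0, 0, 0, 75], [-0.6, 0, 0, 0, 0, 0, 75], [-1.2, 0, 0, 0, 0, 0, 75]],
])

```text
t: 11.15
tcp_pos: [0.529, 0.1968, 0.1757]
tool_rot: [-0.689, -0.157, 0.69, -0.156]
force: [0.6, 0.2, 0.7]
finger_gap: 0.876
```

Emit:
carry_out([
  [[-1, 0, 0, 0, 0, 0, 75], [-2, 0, 0, 0, 0, 0, 75], [-3, 0, 0, 0, 0, 0, 75], [-4, 0, 0, 0, 0, 0, 75], [-4.5, 0, 0, 0, 0, 0, 75]],
])

```text
t: 11.65
tcp_pos: [0.5305, 0.1971, 0.2912]
tool_rot: [0.691, 0.156, -0.688, 0.157]
force: [0.0, -0.1, -0.7]
finger_gap: 0.883
```

Run:
```python
from h import *
import pickle
state()
for n in ["top","scene"]:
    d=manip.snapshot(n); pickle.dump(d,open(n+"6.pkl","wb")); cv2.imwrite(f"pics/{n}6f.png",d["image"][:,:,::-1])
    if n=="top": crop(d,"top6.png",115,150,95,110,5)
    elif n=="scene": crop(d,"scene6.png",260,190,150,135,5)
```

```text
t 11.65 tcp [0.5305 0.1971 0.2912] yaw_y -64.42 x [ 5.2e-03  9.0e-04 -1.0e+00] F [ 0.01 -0.11 -0.71] T [-0.015 -0.049  0.034] gap 0.8828686530411697
```

View pics/scene6.png

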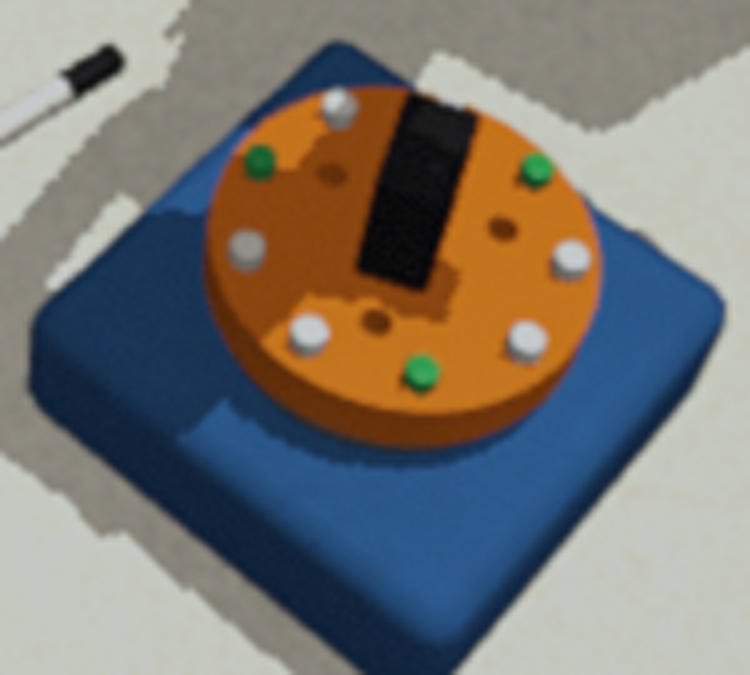

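View pics/scene6f.png

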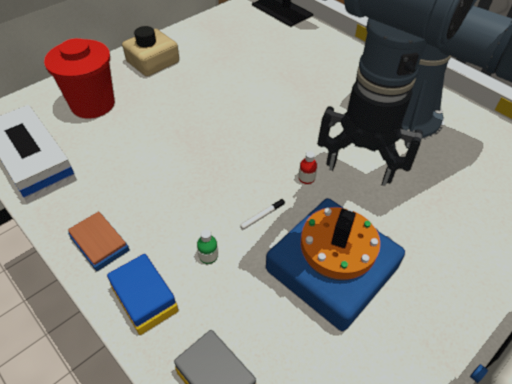

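View pics/top6f.png

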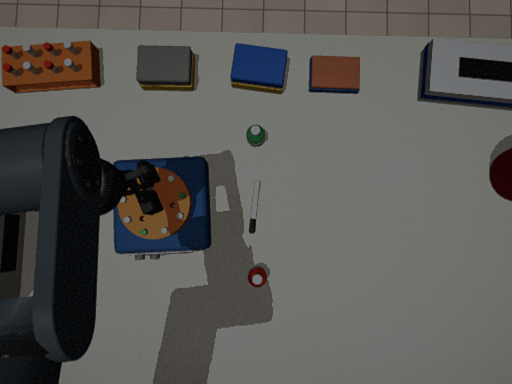

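The block lies low on the plate, the gripper is clear above it, and the bottles and marker are at the same pixels as before. I check the block's height numerically by fitting the cap circle with z free, then hold for a moment to settle.

Run:
```python
from fit import *
s=pickle.load(open("scene6.pkl","rb"))
cp=full([(340,104),(260,160),(247,247),(309,331),(421,371),(527,339),(572,258),(537,167)],260,190,5)
best=[]
# 9-cap pattern offset 20 deg; studs yaw 25.6
def f(p):
    A=np.radians(5.6)+p[3]+np.radians(40)*np.arange(9); P=np.c_[p[0]+.06*np.cos(A),p[1]+.06*np.sin(A),np.full(9,p[2]+.032)]
    q=proj(s,P); D=np.linalg.norm(q[:,None]-cp[None],axis=2); i=D.argmin(0); return (q[i]-cp).ravel()
r=least_squares(f,[.529,.196,.1,0]); print("x,y,z_under",r.x[:3].round(4),"yaw",25.6+np.degrees(r.x[3]).round(2),"rms px",np.sqrt(np.mean(r.fun**2)).round(3))
# same for block on table, to see the bias
s=pickle.load(open("scene.pkl","rb")); cp=full([(131,184),(108,280),(179,367),(312,391),(442,349),(505,258),(471,166)],170,130,8)
r=least_squares(f,[.535,-.195,0,np.radians(7.5)]); print("on table",r.x[:3].round(4),np.sqrt(np.mean(r.fun**2)).round(3))
```

```text
x,y,z_under [0.5286 0.197  0.0998] yaw 25.580000000000002 rms px 0.163
on table [ 0.5317 -0.1987 -0.0057] 0.135
```

Emit:
carry_out([
  [[0, 0, 0, 0, 0, 0, 75], [0, 0, 0, 0, 0, 0, 75], [0, 0, 0, 0, 0, 0, 75], [0, 0, 0, 0, 0, 0, 75], [0, 0, 0, 0, 0, 0, 75]],
])

```text
t: 12.25
tcp_pos: [0.5292, 0.1968, 0.2872]
tool_rot: [-0.689, -0.156, 0.69, -0.156]
force: [0.4, -0.0, -0.1]
finger_gap: 0.876
```

Run:
```python
from h import *
state(); print(manip.sign_off())
```

```text
t 12.25 tcp [0.5292 0.1968 0.2872] yaw_y -64.43 x [-1.3e-03 -2.0e-04 -1.0e+00] F [ 0.36 -0.04 -0.08] T [-0.002 -0.006 -0.003] gap 0.8759376459399622
the job is handed in; nothing more can be done
None
```

I fitted the block on the mixer, released it, and handed the job in at 12.25 s; sign-off gives no verdict. I gripped the block by its handle, carried it level over the spindle and turned it 32.5° to the studs at about 25.6°. I then shifted it 1.3 mm after checking both cameras, and lowered it in small steps.

**Fit:**
- No stud contact showed in the force readings after each step on the way down.
- First contact, with about 8 N on the plate, came at TCP height 0.1459 m. That is the on-table grip height (0.0458 m) plus 0.100 m, which is what a flush fit should give.
- After release, the scene camera gave the block's centre as (0.529, 0.197), its yaw as 25.6° and its underside at 0.0998 m.

**Surroundings:** the gripper is well clear above the block, and the bottles and marker look unmoved in the pictures.

**Disagreement:** the same camera fit, run on the block while it lay on the table, put its underside at −6 mm instead of 0. So the camera height is weak evidence, and the flush claim rests mainly on the height at first contact and the forces.

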